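Close and latch a capacitor chassis

TASK

The fat capacitor has fallen over in the lane of the black open chassis: stand it upright in the lane again, terminals up, in line with the two slim ones, and let go of it. Then swing the chassis's lid fully down, and only once it is down turn both turnbuttons round so that they point straight in over the lid's edge and secure it. Leave the slim capacitors standing in the lane and do not disturb the other things on the bench.

Things in the scene. Friction and masses are not known exactly. Their poses are not given: they have to be found in the camera images.
- chassis: Black sheet-steel chassis fixed to the bench, on its left or right part, yaw varies. 170 mm along x, 288 along y; origin on the bench under it, z up, +y towards the lid's hinge. Base plate 3 mm. Upright end walls 3 mm thick, 92 mm high, at y = +135 (hinge wall) and y = -150 (latch wall, with a flange bent outward at z = 92 to y = -191 mm). Long sides open.
- lane (a point): Centre of the capacitor lane, on the base plate's top (3 mm above the bench), at chassis y = -7.5 mm; axes as the chassis. The lane runs along y between the end walls and between two rails 8 mm high, 4 mm thick, at x = -30 and +30 mm (56 mm clear). Terminal blocks 20 mm high stand at x = 67 to 81 mm.
- cap_fallen: The fallen, fatter capacitor: plain aluminium can 50 mm diameter, 75 mm high, with two steel studs 6 mm high on the top. About 180 g. Origin at the centre of its flat foot; its z axis runs along the can from foot to studs. It starts lying in the lane with the studs towards the latch wall and the foot near the middle capacitor.
- cap_middle: Slimmer capacitor, 35 mm diameter, 75 mm high with the same studs, standing in the lane, the nearer neighbour of the fallen one; origin at the centre of its foot, z up.
- cap_end: Slim capacitor like the middle one, standing in the lane next to the hinge wall; origin at the centre of its foot, z up.
- lid (a joint): Flat black steel lid, 166 x 287 x 4 mm, hinged at the top of the hinge wall. Angle in rad: 0 shut (lying on both end walls, top face at z = 96 mm), about 1.57 upright, grows as it opens. A stiff hinge: it stays where it is left, and needs some 4 N at the handle to move.
- lid_handle (a point): Middle of the grip of the lid's steel bar handle: round bar 10 mm diameter, 100 mm long along the chassis x, its axis 45 mm off the lid's outer face, 225 mm from the hinge axis along the lid.
- lid_hinge (a point): Middle of the lid's hinge axis (along the chassis x), at y = 135 mm, z = 92 mm of the chassis.
- turnbutton_far (a joint): Angle (rad) of the steel turnbutton on the flange at chassis x = +42 mm. 0 = at its stop, pointing along chassis +y, in over the lid (secured); grows to 2.8 as it turns outward, clockwise from above (towards chassis +x, then -y). Stays where left; light to turn. Arm 60 mm long (40 on the pointing side of the pivot, 20 tail), 16 wide, top 16 mm over the flange.
- turnbutton_far_pivot (a point): On the pivot axis of turnbutton_far, 18 mm above the flange (chassis x = 42, y = -170, z = 110 mm); its y axis points along the arm.
- turnbutton_far_fin (a point): Centre of the upright thumb fin on the pointing side of turnbutton_far: along the arm, 8 mm thick, 26 mm long, 24 mm from the pivot axis, centre 25 mm and top 34 mm above the flange.
- turnbutton_near (a joint): Identical turnbutton at chassis x = -42 mm, mirrored: 0 = at its stop, pointing along chassis +y over the lid (secured); grows to 2.8 as it is turned outward, anticlockwise from above (first towards chassis -x, then -y).
- turnbutton_near_pivot (a point): On the pivot axis of turnbutton_near, 18 mm above the flange (chassis x = -42, y = -170, z = 110 mm); its y axis points along the arm.
- turnbutton_near_fin (a point): The same on turnbutton_near: centre of its fin, 24 mm from the pivot axis, 25 mm above the flange.
- bench_meter: Grey bench meter fixed to the bench, 160 x 120 x 85 mm with its knobs, origin under its centre. Stands on the side of the bench where the chassis does not. An obstacle.
- spray_can: Bystander: spray can, 52 mm diameter, 150 mm tall, standing close to the chassis's far (+x) side; origin at its foot.
- jar: Bystander: clear jar, 54 mm diameter, 70 mm tall, standing just outside the hinge wall; origin at its foot.
- pliers: Bystander: pliers 180 mm long, 76 mm wide, 16 mm high, lying close to the chassis's near (-x) side; origin under the joint's rear edge.
- screwdriver: Bystander: screwdriver 190 mm long lying behind the chassis.
- carton: Bystander: cardboard carton 80 x 120 x 50 mm; origin under its centre.
- tape_roll: Bystander: black tape roll, 100 mm diameter, 20 mm high, lying flat; origin under its centre.
- multimeter: Bystander: black multimeter 150 x 75 x 38 mm lying flat at the left of the bench; origin under its centre.
There are look-alikes about, which are no part of the job. Leave any brown or red look-alike of the cap_fallen alone.

How it is judged:
By the outcome, as a careful person would: the job done as asked, in the order asked, and still so for the second after the job is handed in, with the robot touching nothing.
It also fails if it takes over 72 s, if anything falls off the work surface, if the arm or the gripper's body presses on something with over 40 N, if the wrist force passes 120 N, or if a joint passes its speed limit or range.

ROBOT

A 7-joint arm with a two-finger parallel gripper is mounted at the origin on the work surface. World frame = base frame: x ahead of the robot, y to its left, z up, the work surface at z = 0. Lengths are in mm, angles in rad, forces in N, time in s.
With the tool pointing down it reaches from about 350 to 900 mm from the base axis. Payload 7.2 kg.
Tool frame: the origin (TCP) lies midway between the tips of the shut fingers; the grasp point (between the pads) lies 19 mm behind it; z points along the fingers, y is the line along which they close (so a half turn about z gives the same grasp; the last joint's range is limited). The gripper opens to 88 mm and grips with 3 to 60 N. Pads are 20 mm wide; open, the fingers measure 115 mm over their backs; the gripper's body (75 mm by 178 mm) begins 61 mm behind the grasp point.
Start: joints at [-1.225, 0.411, -0.013, 1.596, 0.006, 1.134, -0.082], TCP at [251.317, 572.249, 222.653] pointing down, gripper open.
Joint ranges: [-2.95, 2.95], [-0.29, 1.99], [-1.47, 1.44], [0.14, 2.54], [-1.03, 4.17], [0.13, 1.85], [-2.86, 2.86]. Speed limits (rad/s): [2.39, 2.39, 3.01, 3.01, 3.14, 3.14, 3.14].

INTERFACE

Orientations are given as a unit quaternion [w, x, y, z].
In Python, from rig import sensors, cams, bot gives the robot as it stands.
- The arm moves only by the shell command python3 -m jog 'ROWS' [OPENING] [FORCE]. ROWS is a JSON object of lists of equal length, an entry for each row: "translation": the shift along the world's x, y, z in cm, a list of three; "dr": the turn, a rotation vector about the world's x, y, z in rad, a list of three. A call has 1 to 12 rows; each row shifts and turns the commanded pose from where the row before left it; what a row does not reach is not made up. A row lasts 1/8 s, in which the tool goes at most 62.5 mm and 10.7 degrees, less where a joint would pass 70% of its speed; a pose out of reach is approached as far as the arm can. A call with a gripper value outside its range is refused whole. OPENING is the closure, from -1 (fully open) to 1 (shut), set as the call begins (- or left out, the last holds). The fingers move at their own pace and stop on an object; FORCE is the grip in N (left out, the last holds). Time passes only in rows, so rows that do not move let the fingers close. It gives the time, the measured TCP pose, the force, the opening and the grip force at its end, in the units of the state.
- sensors.get_obs(): the state, without advancing time (a new reading comes with each control period).
- cams.get_image(name): name is "scene" or "top"; returns a dict with "pixels" (384x512x3 uint8, blue, green, red), "fov_y" (degrees; the focal length in pixels is half the picture's height over the tangent of half this angle, whatever the lens; pixels are square), "cx", "cy" (the principal point, pixels), "R" (3x3) and "t" (3): a world point X has camera coordinates R X + t. Camera axes: x right, y down, z forward; pixel columns grow to the right and rows downward; lengths in mm; the calibration is good to about 2 mm. A picture is of the moment at which its call begins. There is no depth.
- bot.sign_off(): hands the job in; it is judged then, once.
Trained networks look in a picture, given as the dict that the camera call returned (one of the last four; its "shot" number tells which), for a name from the list of things; names that differ only in an ending like _2 or _b are one class to them, and where a whole thing is asked for, a point or a joint stands for the part that bears it (a point fixed in the world has none). Each returns a list of dicts, best first, with "p" (0 to 1); they miss things now and then, are a little off and sometimes report something else, mostly with a low value. They report only what shows in the picture. A call takes as long as a camera call. They do not tell look-alikes from the thing itself.
- cams.boxes_of(target, picture): "rect" ([centre column, centre row, width, height] in pixels, round what is visible of it).
- cams.mark_of(target, picture): "at" ([row, column] in pixels: a listed point, or the origin of a listed thing).
The state is a dict: "time_s": time; "joint_positions": joint angles; "qvel": joint speeds; "joint_efforts": joint torques, N m; "eef_pos": TCP position; "tcp_rot": TCP orientation; "wrist_force": force on the tool from outside, world axes, zero at the start; "wrist_torque": the same for the moment, N m; "gripper_width": opening from 0.0 (shut) to 1.0 (fully open); "grasp_force": force on a finger pad.
Only numpy, scipy, OpenCV 4.12 (cv2) and the standard library are available. Lean on these libraries where they do the work, as an engineer would, in place of code of your own. Each camera call takes 0.05 s, during which the arm holds its last target. There are 200 camera calls.

## Working session

There is one attempt and no reset: what is moved stays moved. The work goes in short steps, Python scripts to look and compute and a shell command to move; the robot and the scene stay as the last step left them, time stands still between calls to the robot, and variables do not carry over. Pictures are saved under pics/ and viewed, at most 10 in all, crops included, and the job is handed in when it is done.

```bash
ls; mkdir -p pics; cat > h.py <<'E'
import numpy as np, cv2
from rig import sensors, cams, bot
def cam(p):
    f=p["pixels"].shape[0]/2/np.tan(np.radians(p["fov_y"])/2)
    return f,np.array(p["R"]),np.array(p["t"]),p["cx"],p["cy"]
def proj(p,X):
    f,R,t,cx,cy=cam(p); c=np.atleast_2d(X)@R.T+t
    return np.c_[cx+f*c[:,0]/c[:,2],cy+f*c[:,1]/c[:,2]]
def ray(p,col,row):
    f,R,t,cx,cy=cam(p); d=R.T@np.array([(col-cx)/f,(row-cy)/f,1.]); return -R.T@t,d
def onz(p,col,row,z):
    o,d=ray(p,col,row); return o+d*(z-o[2])/d[2]
def obs():
    s=sensors.get_obs(); print({k:np.round(s[k],3).tolist() for k in s if k not in("qvel","joint_efforts")})
E
python3 - <<'E'
from h import *
obs()
P={n:cams.get_image(n) for n in("scene","top")}
for n,p in P.items():
    cv2.imwrite(f"pics/{n}0.png",cv2.resize(p["pixels"],(768,576),interpolation=cv2.INTER_CUBIC))
    print(n,p["fov_y"],np.round(-np.array(p["R"]).T@p["t"]))
    for k in "chassis lane cap_fallen cap_middle cap_end lid_handle lid_hinge turnbutton_far_pivot turnbutton_far_fin turnbutton_near_pivot turnbutton_near_fin spray_can jar pliers bench_meter".split():
        print(k,[(round(d["p"],2),np.round(d["at"]).astype(int).tolist()) for d in cams.mark_of(k,p)][:4])
E
```

```text
pics
{'time_s': 0.0, 'joint_positions': [-1.225, 0.412, -0.013, 1.597, 0.006, 1.134, -0.082], 'eef_pos': [251.135, 571.785, 221.819], 'tcp_rot': [-0.0, 0.205, 0.979, -0.001], 'wrist_force': [0.325, 0.276, -0.528], 'wrist_torque': [-0.009, 0.014, -0.011], 'grasp_force': 0.0, 'gripper_width': 1.003}
scene 54.566606499538864 [1251.  192.  914.]
chassis [(0.91, [199, 272])]
lane [(0.83, [196, 264]), (0.23, [183, 314])]
cap_fallen [(0.82, [250, 342]), (0.81, [161, 300]), (0.75, [195, 277])]
cap_middle [(0.73, [178, 201]), (0.65, [180, 210]), (0.6, [204, 292])]
cap_end [(0.61, [204, 308])]
lid_handle [(0.77, [128, 349])]
lid_hinge [(0.96, [191, 315])]
turnbutton_far_pivot [(0.69, [179, 211])]
turnbutton_far_fin [(0.72, [192, 276]), (0.47, [178, 204]), (0.31, [179, 212])]
turnbutton_near_pivot [(0.75, [179, 203]), (0.56, [151, 221])]
turnbutton_near_fin [(0.69, [148, 220]), (0.53, [176, 205])]
spray_can [(0.77, [235, 266])]
jar [(0.6, [195, 325])]
pliers [(0.9, [163, 263])]
bench_meter [(0.78, [189, 168]), (0.49, [236, 266])]
top 45.10058002110815 [ 404.  111. 1724.]
chassis [(0.9, [204, 251])]
lane [(0.8, [203, 256]), (0.25, [206, 154])]
cap_fallen [(0.74, [157, 196]), (0.71, [204, 246]), (0.53, [250, 230])]
cap_middle [(0.52, [206, 233])]
cap_end [(0.41, [204, 220])]
lid_handle [(0.89, [190, 194])]
lid_hinge [(0.86, [199, 212]), (0.49, [195, 303])]
turnbutton_far_pivot [(0.45, [194, 302])]
turnbutton_far_fin [(0.72, [133, 232]), (0.6, [189, 309]), (0.26, [193, 303])]
turnbutton_near_pivot [(0.58, [220, 304])]
turnbutton_near_fin [(0.69, [131, 291]), (0.49, [227, 294])]
spray_can [(0.58, [205, 222]), (0.22, [210, 155])]
jar [(0.73, [245, 263]), (0.38, [204, 209]), (0.21, [202, 231])]
pliers [(0.86, [247, 262]), (0.6, [204, 244])]
bench_meter [(0.86, [203, 344]), (0.5, [204, 235])]
```

View pics/scene0.png

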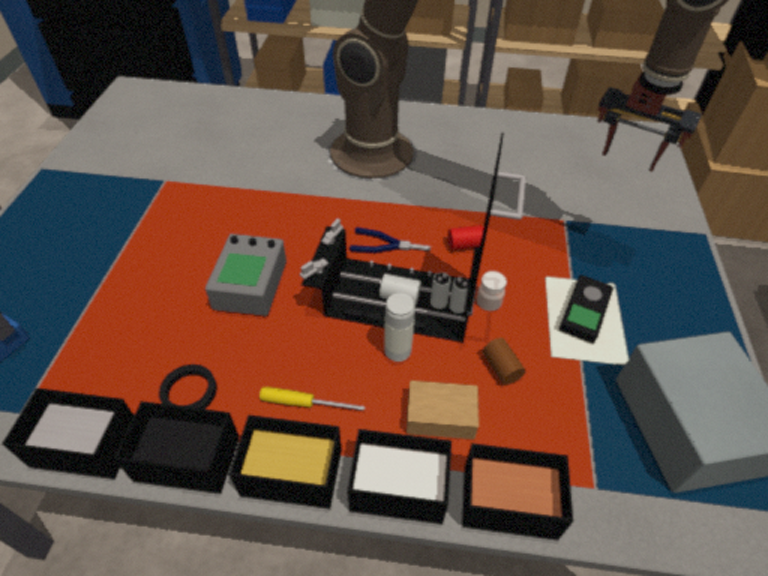

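View pics/top0.png

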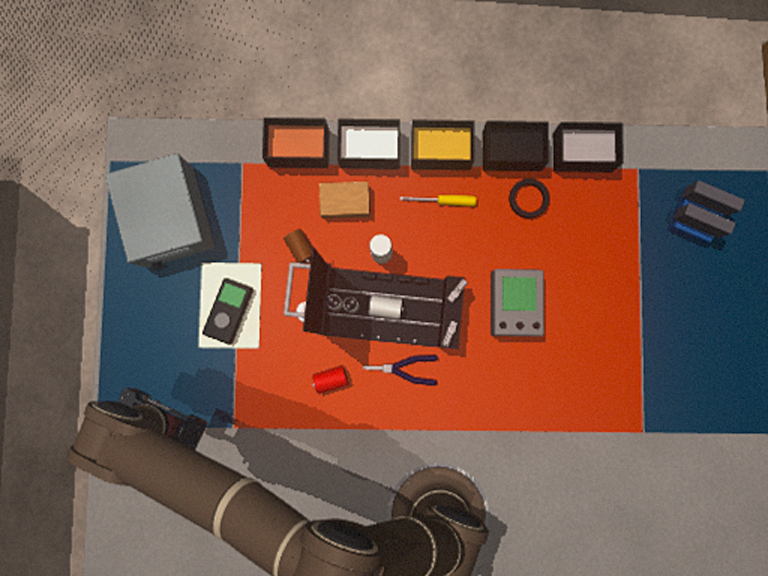

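The fallen cap is the plain aluminium can in the chassis (top ≈ (258,204), scene ≈ (267,193) in native pixels). The brown can (top (198,163)) and the red one (top (220,252)) lie outside the chassis, so they are look-alikes. Next I fit the chassis pose and check it in an enlarged crop.

```bash
cat >> h.py <<'E'
def C2W(q,X):
    x,y,a=q[:3]; c,s=np.cos(a),np.sin(a); X=np.atleast_2d(X).astype(float)
    return np.c_[x+c*X[:,0]-s*X[:,1], y+s*X[:,0]+c*X[:,1], X[:,2]]
def handle(th): # chassis coords of lid handle
    # lid from hinge (135,92): along -y at 0; outer face normal +z; 4mm thick
    u=np.array([-np.cos(th),np.sin(th)]); n=np.array([np.sin(th),np.cos(th)])
    yz=np.array([135,92])+225*u+49*n; return [0,yz[0],yz[1]]
def fin(sgn,th): return [sgn*(42+24*np.sin(th)),-170+24*np.cos(th),117]
E
python3 - <<'E'
from h import *
from scipy.optimize import least_squares
P={n:cams.get_image(n) for n in("scene","top")}
pts={"chassis":[0,0,0],"lane":[0,-7.5,3],"lid_hinge":[0,135,92],"turnbutton_far_pivot":[42,-170,110],"turnbutton_near_pivot":[-42,-170,110]}
M=[]
for n,p in P.items():
    for k in list(pts)+["lid_handle"]:
        for d in cams.mark_of(k,p)[:2]:
            if d["p"]>.4: M.append((n,k,np.array(d["at"])[::-1]))
def res(q):
    return np.concatenate([proj(P[n],C2W(q,pts[k] if k in pts else handle(q[3])))[0]-uv for n,k,uv in M])
best=min((least_squares(res,[x,110,a,1.6],loss="soft_l1",x_scale=[50,50,.2,.2]) for x in(380,450) for a in(-.2,0,.2)),key=lambda r:r.cost)
q=best.x; print(np.round(q,3)); 
for m,r in zip(M,res(q).reshape(-1,2)): print(m[:2],np.round(r,1))
for n,(u,v,w,h) in {"top":(190,160,135,90),"scene":(190,140,150,100)}.items():
    p=P[n]; S=5 if n=="top" else 4; im=cv2.resize(p["pixels"][v:v+h,u:u+w],None,fx=S,fy=S,interpolation=cv2.INTER_CUBIC)
    def L(X,col):
        a=((proj(p,C2W(q,X))-[u,v]+.5)*S).astype(int); cv2.polylines(im,[a.reshape(-1,1,2)],False,col,1)
    for x in(-85,85): L([[x,135,92],[x,135,0],[x,-150,0],[x,-150,92],[x,-191,92]],(0,255,0))
    L([[-85,-191,92],[85,-191,92]],(0,255,0));L([[-28,130,11],[-28,-148,11]],(255,255,0));L([[28,130,11],[28,-148,11]],(255,255,0))
    for s in(-1,1): L([[s*42,-170,110],[s*42,-170,92]],(0,0,255)); 
    for s in(-1,1):
      for t in(1,2,2.8): L([[s*42,-170,108],[s*(42+40*np.sin(t)),-170+40*np.cos(t),108]],(255,0,255))
    cv2.imwrite(f"pics/{n}1.png",im)
for k in("cap_fallen","cap_middle","cap_end"):
    for n in P: print(k,n,[(round(d["p"],2),np.round(d["rect"]).astype(int).tolist()) for d in cams.boxes_of(k,P[n])][:4])
E
```

```text
[ 5.01266e+02  1.43832e+02 -7.70000e-02  1.60100e+00]
('scene', 'chassis') [-2.2  2.7]
('scene', 'lane') [1.2 1.8]
('scene', 'lid_hinge') [-2.8  3.5]
('scene', 'turnbutton_far_pivot') [ 0.2 -0.8]
('scene', 'turnbutton_near_pivot') [1.6 3.6]
('scene', 'lid_handle') [-0.9  2. ]
('top', 'chassis') [-0.4  2.7]
('top', 'lane') [-0.7  1.9]
('top', 'lid_hinge') [1.8 1.2]
('top', 'lid_hinge') [-41.8  -5.8]
('top', 'turnbutton_far_pivot') [ 2.9 -0.3]
('top', 'turnbutton_near_pivot') [-1.7 -2.1]
('top', 'turnbutton_near_pivot') [72.9 83.8]
('top', 'lid_handle') [0.5 1.1]
('top', 'lid_handle') [-121.9    2.2]
cap_fallen scene [(0.88, [337, 241, 33, 31]), (0.78, [265, 192, 27, 22]), (0.77, [312, 158, 23, 17])]
cap_fallen top [(0.77, [220, 252, 20, 15]), (0.67, [257, 203, 21, 17]), (0.54, [200, 165, 22, 24])]
cap_middle scene [(0.5, [293, 195, 13, 25])]
cap_middle top [(0.53, [234, 203, 15, 14])]
cap_end scene [(0.59, [163, 181, 58, 49]), (0.47, [307, 196, 10, 24])]
cap_end top [(0.41, [221, 202, 14, 9]), (0.33, [292, 133, 52, 4])]
```

View pics/top1.png

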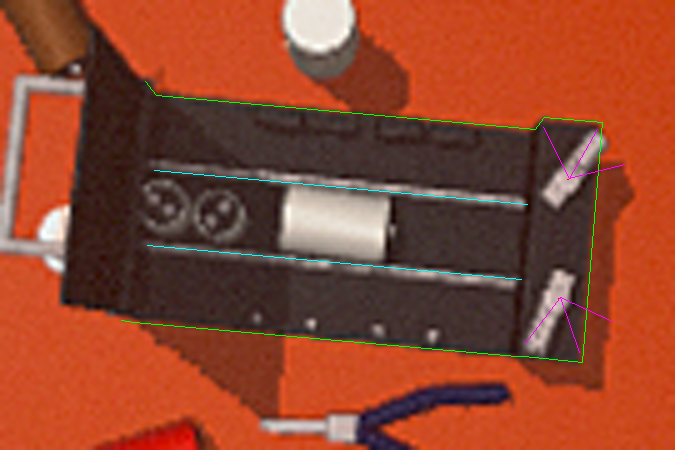

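View pics/scene1.png

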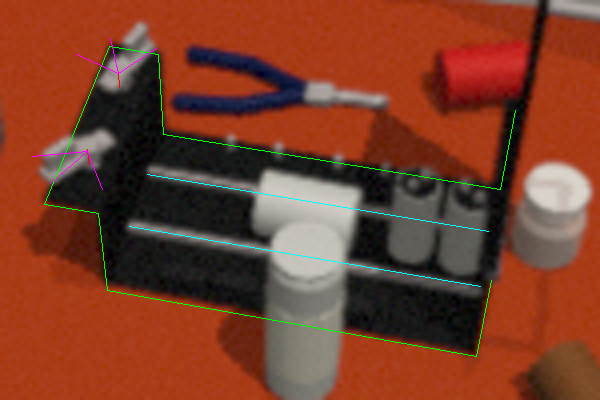

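The top crop shows the aluminium can lying in the lane at crop (335,225), with its stud visible at (393,230). The two slim caps stand at (165,207) and (219,215). The far turnbutton's long arm points to (600,135), angle ≈ 2.2; the near one's points to (533,352), angle ≈ 1.1. The scene crop agrees, and the chassis overlay fits to about 2 mm. Now I work out the can's pose and the obstacles in chassis coordinates.

```bash
cat >> h.py <<'E'
Q=[501.3,143.8,-.077,1.601]
def W2C(X,q=Q):
    X=np.atleast_2d(X).astype(float); c,s=np.cos(q[2]),np.sin(q[2]); d=X[:,:2]-q[:2]
    return np.c_[c*d[:,0]+s*d[:,1],-s*d[:,0]+c*d[:,1],X[:,2]]
E
python3 - <<'E'
from h import *
p=cams.get_image("top"); g=p["pixels"].min(axis=2)
def blob(u0,v0,u1,v1,th):
    m=(g[v0:v1,u0:u1]>th).astype(np.uint8); n,l,s,c=cv2.connectedComponentsWithStats(m); i=1+np.argmax(s[1:,4]); 
    ys,xs=np.where(l==i); return np.c_[xs+u0,ys+v0].astype(np.float32)
b=blob(240,193,275,215,110); 
W=np.array([W2C(onz(p,*uv,28))[0] for uv in b]); print("can chassis mean",W.mean(0).round(1),"min",np.percentile(W,2,0).round(1),"max",np.percentile(W,98,0).round(1))
r=cv2.minAreaRect(W[:,:2].astype(np.float32)); print(r)
for k,uv,z in [("midTop",(190+219/5,160+215/5),78),("endTop",(190+165/5,160+207/5),78),("sprayTop",(190+320/5,160+18/5),148)]:
    w=onz(p,*uv,z); print(k,w.round(1),W2C(w).round(1))
def dirr(a,b):
    A,B=[W2C(onz(p,190+u/5,160+v/5,112))[0] for u,v in(a,b)]; print(A.round(),B.round())
dirr((548,200),(602,130)); dirr((570,270),(530,354))
E
```

```text
can chassis mean [ 4.4 -8.1 28. ] min [-21.  -50.6  28. ] max [31.2 30.5 28. ]
((4.710899353027344, -13.268547058105469), (110.86663055419922, 54.80244827270508), 88.798095703125)
midTop [501.2 216.8  78. ] [[-5.8 72.7 78. ]]
endTop [506.4 255.3  78. ] [[ -3.5 111.6  78. ]]
sprayTop [633.6 145.4 148. ] [[131.8  11.8 148. ]]
[  23. -158.  112.] [  76. -191.  112.]
[ -24. -177.  112.] [ -84. -154.  112.]
```

```bash
python3 -m jog '{"translation":[[0.5,-5.5,1],[0.5,-5.5,1],[0.5,-5.5,1],[0.5,-5.5,1],[0.5,-5.5,1],[1.4,-4.3,1],[1.4,-4.3,1],[1.4,-4.3,1],[1.4,-4.3,0]],"dr":[[0,0,-0.137],[0,0,-0.137],[0,0,-0.137],[0,0,-0.137],[0,0,-0.137],[0,0,-0.137],[0,0,-0.137],[0,0,-0.137],[0,0,-0.137]]}' -1
cat >> h.py <<'E'
from scipy.spatial.transform import Rotation as Rn
def tool(tilt,yaw=Q[2],flip=1):
    """tool y along chassis x (rotated by yaw), z down tilted by tilt toward chassis +y"""
    c,s=np.cos(yaw),np.sin(yaw); ex=np.array([c,s,0]); ey=np.array([-s,c,0])
    z=np.sin(tilt)*ey+np.array([0,0,-np.cos(tilt)]); y=flip*ex; return Rn.from_matrix(np.c_[np.cross(y,z),y,z])
def need(P,R=None):
    """print translation cm and total rotvec still needed to reach chassis point P, tool rot R"""
    s=sensors.get_obs(); R0=Rn.from_quat(np.roll(s["tcp_rot"],-1))
    w=C2W(Q,P)[0]; print("at",np.round(s["eef_pos"],1),"chassis",W2C(s["eef_pos"])[0].round(1),"goal",w.round(1),"cm",((w-s["eef_pos"])/10).round(2),"dr",(R*R0.inv()).as_rotvec().round(3) if R else "","F",np.round(s["wrist_force"],1),"t",round(s["time_s"],2),"w",round(s["gripper_width"],3),"g",round(s["grasp_force"],1))
E
python3 -c "
from h import *
obs()
need([1,-60,220],tool(0)); need([1,-60,220],tool(np.radians(40)))"
```

```text
time_s: 3.78
eef_pos: [333.0, 124.0, 303.6]
tcp_rot: [-0.0, 0.735, 0.678, 0.001]
wrist_force: [1.3, 0.4, -0.7]
gripper_width: 1.002
grasp_force: 0.0
{'time_s': 3.775, 'joint_positions': [-0.885, -0.18, 0.338, 2.068, 0.062, 1.242, -0.653], 'eef_pos': [332.959, 124.001, 303.596], 'tcp_rot': [-0.0, 0.735, 0.678, 0.001], 'wrist_force': [1.311, 0.403, -0.719], 'wrist_torque': [0.02, 0.002, -0.017], 'grasp_force': 0.0, 'gripper_width': 1.002}
at [333.  124.  303.6] chassis [-166.3  -32.7  303.6] goal [497.7  83.9 220. ] cm [16.47 -4.01 -8.36] dr [-0.002  0.002  0.003] F [ 1.3  0.4 -0.7] t 3.77 w 1.002 g 0.0
at [333.  124.  303.6] chassis [-166.3  -32.7  303.6] goal [497.7  83.9 220. ] cm [16.47 -4.01 -8.36] dr [ 0.694 -0.053  0.004] F [ 1.3  0.4 -0.7] t 3.77 w 1.002 g 0.0
```

```bash
python3 -m jog '{"translation":[[4.2,-0.5,-1.5],[4.2,-0.5,-1.5],[4.2,-0.5,-1.5],[4,0,-1.5],[0,0,0],[0,0,0]],"dr":[[0.173,-0.013,0],[0.173,-0.013,0],[0.173,-0.013,0],[0.173,-0.013,0],[0,0,0],[0,0,0]]}'
python3 -c "
from h import *
print(np.round(sensors.get_obs()['joint_positions'],2))
need([1,-17,21],tool(np.radians(40)))
p=cams.get_image('scene');cv2.imwrite('pics/s2.png',cv2.resize(p['pixels'][60:260,150:400],None,fx=3,fy=3))"
```

```text
time_s: 4.53
eef_pos: [452.0, 119.2, 251.6]
tcp_rot: [-0.202, 0.704, 0.656, 0.182]
wrist_force: [-0.6, 0.7, 0.8]
gripper_width: 1.0
grasp_force: 0.0
[-0.68  0.18  0.84  2.05 -0.74  1.19  0.44]
at [452.  119.2 251.6] chassis [-47.3 -28.3 251.6] goal [501.  126.8  21. ] cm [  4.9    0.76 -23.06] dr [ 0.146 -0.056 -0.023] F [-0.6  0.7  0.8] t 4.53 w 1.0 g 0.0
```

View pics/s2.png

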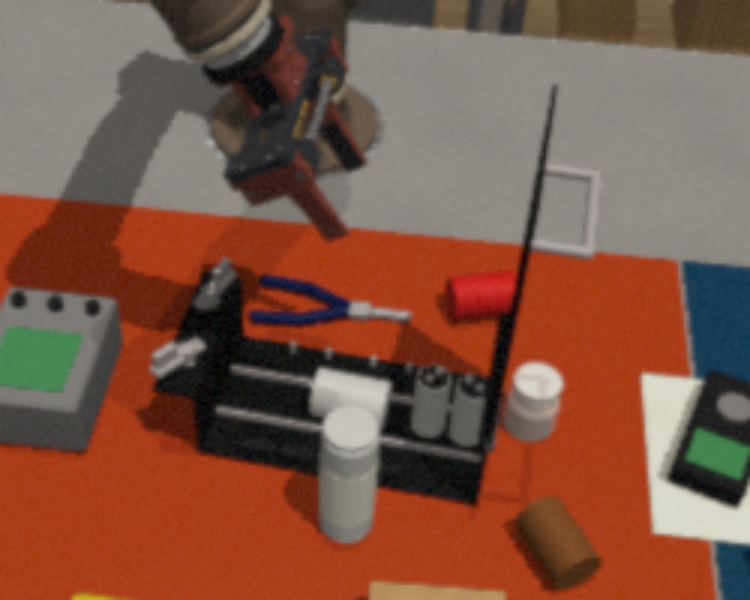

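The picture shows the tilted gripper clear of the chassis, with its fingers at (340,195) and the can at (350,390). I move over the can and descend partway.

```bash
python3 -m jog '{"translation":[[2.5,0.4,-3],[2.4,0.4,-3],[0,0,-4],[0,0,-4],[0,0,-3],[0,0,0]],"dr":[[0.05,-0.02,-0.01],[0.05,-0.02,-0.01],[0.046,-0.016,0],[0,0,0],[0,0,0],[0,0,0]]}'
python3 -c "
from h import *
print(np.round(sensors.get_obs()['joint_positions'],2))
need([1,-17,21],tool(np.radians(40)))"
```

```text
time_s: 5.32
eef_pos: [501.0, 127.0, 93.7]
tcp_rot: [-0.23, 0.691, 0.641, 0.243]
wrist_force: [0.7, 0.1, 0.7]
gripper_width: 1.001
grasp_force: 0.0
[-0.01  0.49  0.14  2.09 -1.02  0.92  0.84]
at [501.  127.   93.7] chassis [  1.  -16.8  93.7] goal [501.  126.8  21. ] cm [-0.01 -0.02 -7.27] dr [ 0.015 -0.007 -0.005] F [0.7 0.1 0.7] t 5.33 w 1.001 g 0.0
```

```bash
python3 -m jog '{"translation":[[0,0,-2],[0,0,-2],[0,0,-2],[0,0,-1.2],[0,0,0]],"dr":[[-0.05,0.004,0],[-0.04,0.003,0],[0,0,0],[0,0,0],[0,0,0]]}'
python3 -c "
from h import *
print(np.round(sensors.get_obs()['joint_positions'],2))
need([1,-17,21],tool(np.radians(35)))"
```

```text
time_s: 5.95
eef_pos: [502.3, 127.1, 22.3]
tcp_rot: [-0.2, 0.701, 0.651, 0.212]
wrist_force: [-0.8, -0.2, -0.2]
gripper_width: 1.001
grasp_force: 0.0
[ 0.03  0.59  0.02  2.11 -1.02  0.73  0.85]
at [502.3 127.1  22.3] chassis [  2.3 -16.6  22.3] goal [501.  126.8  21. ] cm [-0.13 -0.03 -0.13] dr [ 0.019 -0.006 -0.005] F [-0.8 -0.2 -0.2] t 5.95 w 1.001 g 0.0
```

Good. I close with a moderate grip.

```bash
python3 -m jog '{"translation":[[0,0,0],[0,0,0],[0,0,0],[0,0,0],[0,0,0],[0,0,0],[0,0,0],[0,0,0]],"dr":[[0,0,0],[0,0,0],[0,0,0],[0,0,0],[0,0,0],[0,0,0],[0,0,0],[0,0,0]]}' 1 20
python3 -c "
from h import *
need([1,-17,21],tool(np.radians(35)))"
```

```text
time_s: 6.95
eef_pos: [501.7, 126.5, 20.8]
tcp_rot: [-0.201, 0.701, 0.651, 0.212]
wrist_force: [-0.8, -0.5, 3.4]
gripper_width: 0.556
grasp_force: 19.7
at [501.7 126.5  20.8] chassis [  1.7 -17.2  20.8] goal [501.  126.8  21. ] cm [-0.07  0.03  0.02] dr [ 0.019 -0.008 -0.004] F [-0.8 -0.5  3.4] t 6.95 w 0.556 g 19.7
```

```bash
python3 -m jog '{"translation":[[0,0,2],[0,0,4],[0,0,4],[0,0,4],[0,-1,1],[0,-1,0],[0,-1,0],[0,-1,0],[0,-1,0],[0,0,0],[0,0,0]],"dr":[[0,0,0],[0,0,0],[0,0,0],[-0.1,0.008,0],[-0.174,0.0135,0],[-0.174,0.0135,0],[-0.174,0.0135,0],[-0.174,0.0135,0],[-0.174,0.0135,0],[-0.174,0.0135,0],[0,0,0]]}'
python3 -c "
from h import *
print(np.round(sensors.get_obs()['joint_positions'],2))
need([1,-70,60],tool(np.radians(-45)))
p=cams.get_image('scene');cv2.imwrite('pics/s3.png',cv2.resize(p['pixels'][40:240,150:400],None,fx=3,fy=3))"
```

```text
time_s: 8.32
eef_pos: [500.9, 80.1, 168.3]
tcp_rot: [0.184, 0.704, 0.655, -0.205]
wrist_force: [-0.3, 0.5, -2.7]
gripper_width: 0.556
grasp_force: 19.7
[-0.82  0.47  0.34  1.83  0.33  1.2  -0.73]
at [500.9  80.1 168.3] chassis [  4.5 -63.5 168.3] goal [496.9  73.9  60. ] cm [ -0.4   -0.62 -10.83] dr [-0.228  0.007 -0.001] F [-0.3  0.5 -2.7] t 8.32 w 0.556 g 19.7
```

View pics/s3.png

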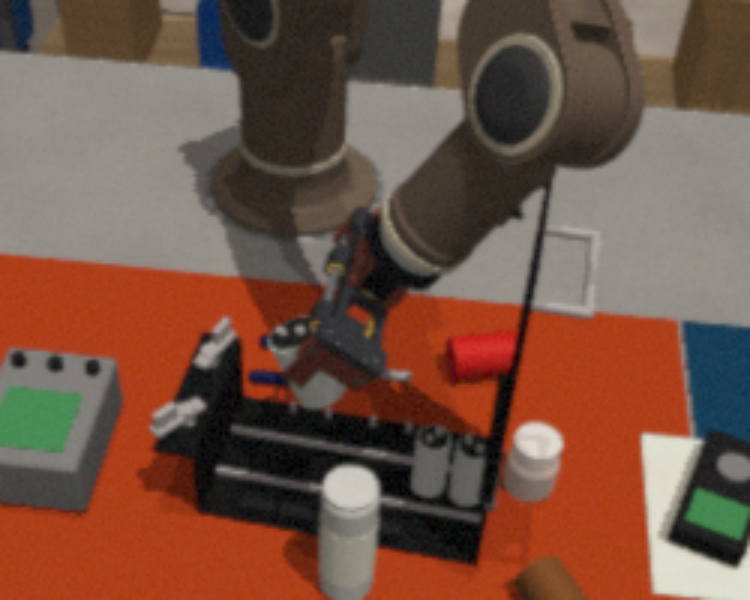

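The scene shows the can tilted in the grip at (310,360), with the wrist joint close to the lid's top edge at (550,170). I check that clearance from above before descending.

```bash
python3 -c "
from h import *
p=cams.get_image('top');im=cv2.resize(p['pixels'][140:270,160:340],None,fx=4,fy=4)
for z,c in((379,(255,255,0)),(250,(0,255,255))):
    a=((proj(p,C2W(Q,[[-83,135-0.03*(z-92),z],[83,135-.03*(z-92),z]]))-[160,140]+.5)*4).astype(int); print(a.tolist()); cv2.line(im,tuple(map(int,a[0])),tuple(map(int,a[1])),c,1)
cv2.imwrite('pics/t3.png',im)"
```

```text
[[187, 328], [210, 102]]
[[202, 331], [222, 124]]
```

View pics/t3.png

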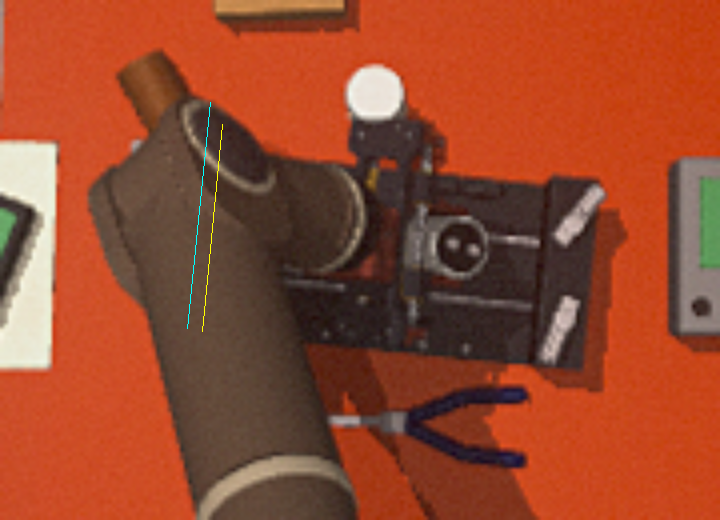

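The wrist sits right over the lid, so I can't descend at this heading. An upright can is symmetric, so I swing the tool's heading about the vertical, which brings the wrist towards the robot and away from the lid.

```bash
python3 -m jog '{"translation":[[0,-1,0],[-0.4,-1,0],[0,-1,0],[0,-1,0],[0,0,0],[0,0,0]],"dr":[[0,0,0.175],[0,0,0.175],[0,0,0.175],[0,0,0.175],[0,0,0.175],[0,0,0]]}'
cat >> h.py <<'E'
def az(tilt,a): # tool with body azimuth a from chassis +y anticlockwise, leaning tilt
    return Rn.from_rotvec([0,0,a])*tool(-tilt)
def state():
    s=sensors.get_obs(); R=Rn.from_quat(np.roll(s["tcp_rot"],-1)).as_matrix(); z=R[:,2]
    print("J",np.round(s["joint_positions"],2),"tilt",np.degrees(np.arccos(-z[2])).round(1),"body az from chassis +y",np.degrees(np.arctan2(-z[1],-z[0])-np.pi/2-Q[2]).round(1),"tool y",R[:,1].round(3))
E
python3 -c "
from h import *
state(); need([0,-100,55])"
```

```text
time_s: 9.18
eef_pos: [496.4, 33.2, 171.6]
tcp_rot: [0.252, 0.367, 0.889, -0.106]
wrist_force: [-0.6, 0.6, -2.7]
gripper_width: 0.559
grasp_force: 19.7
J [-0.8   0.17  0.28  2.24  0.76  0.75 -0.32] tilt 31.8 body az from chassis +y 49.2 tool y [ 0.706  0.709 -0.004]
at [496.4  33.2 171.6] chassis [   3.6 -110.7  171.6] goal [493.6  44.1  55. ] cm [ -0.28   1.09 -11.66] dr  F [-0.6  0.6 -2.7] t 9.18 w 0.559 g 19.7
```

```bash
python3 -m jog '{"translation":[[0,0.3,0],[0,0.3,0],[0,0.3,0],[0,0,0]],"dr":[[-0.1,-0.1,0],[-0.1,-0.1,0],[-0.08,-0.08,0],[0,0,0]]}'
python3 -c "
from h import *
state(); need([0,-100,55])
p=cams.get_image('scene');q=cams.get_image('top')
cv2.imwrite('pics/s4.png',np.hstack([cv2.resize(p['pixels'][40:240,180:340],None,fx=2.5,fy=2.5),cv2.resize(q['pixels'][130:290,190:318],None,fx=3.125,fy=3.125)]))"
```

```text
time_s: 9.68
eef_pos: [497.5, 46.4, 169.7]
tcp_rot: [0.421, 0.336, 0.823, -0.179]
wrist_force: [0.4, 0.7, -2.0]
gripper_width: 0.56
grasp_force: 19.7
J [-1.07  0.36  0.27  2.35  1.19  0.95 -1.  ] tilt 54.4 body az from chassis +y 49.2 tool y [ 0.704  0.71  -0.011]
at [497.5  46.4 169.7] chassis [  3.7 -97.4 169.7] goal [493.6  44.1  55. ] cm [ -0.39  -0.23 -11.47] dr  F [ 0.4  0.7 -2. ] t 9.68 w 0.56 g 19.7
```

View pics/s4.png

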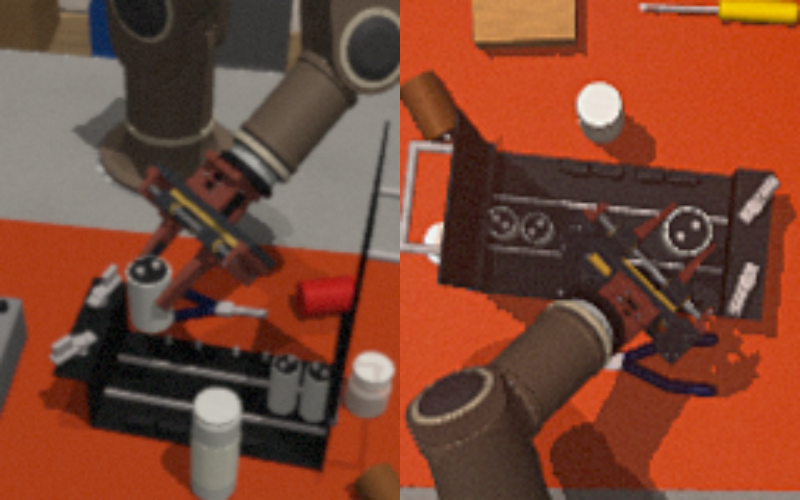

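The scene half shows the can upright at (150,290) over the lane. The top half shows its face at (686,230) between the rails, the wrist clear of the lid, and the slim caps at (502,222) and (537,228). I compute the lateral position before lowering.

```bash
python3 -c "
from h import *
p=cams.get_image('top')
g=cv2.cvtColor(p['pixels'],cv2.COLOR_BGR2GRAY); c=cv2.HoughCircles(cv2.resize(g[190:225,390-0:430] if 0 else g[180:225,385:430] if 0 else g[185:222,265+0:300] if 0 else g[130:290,190:318],None,fx=4,fy=4),cv2.HOUGH_GRADIENT,1,30,param1=100,param2=20,minRadius=25,maxRadius=45)
if c is not None:
  for u,v,r in c[0][:6]: print(np.round([190+(u+.5)/4-.5,130+(v+.5)/4-.5,r/4],1), [W2C(onz(p,190+(u+.5)/4-.5,130+(v+.5)/4-.5,z))[0].round(1) for z in(198,78)])
for e in ((190+686/3.125,130+230/3.125),): print(W2C(onz(p,*e,198)))
# rail centres: bright rows in column profile at y=-75 & -120
for y in(-60,-45,-30,-15):
  prof=[]
  xs=np.arange(-45,46,1.)
  uv=proj(p,C2W(Q,np.c_[xs,np.full_like(xs,y),np.full_like(xs,11)])).astype(np.float32)
  v=cv2.remap(g,uv[:,0].reshape(1,-1),uv[:,1].reshape(1,-1),cv2.INTER_LINEAR)[0].astype(float)
  print(y,[ (xs[m][np.argmax(v[m])],v[m].max()) for m in(xs<-15,xs>15)])
"
```

```text
[253.2 163.    7.1] [array([126.4,  12.8, 198. ]), array([143.7,  17. ,  78. ])]
[281.8 202.5   7.2] [array([  3.7, -93.1, 198. ]), array([ 11.4, -97.3,  78. ])]
[[  38.03088139 -515.26860324  198.        ]]
-60 [(np.float64(-35.0), np.float64(114.0)), (np.float64(31.0), np.float64(123.0))]
-45 [(np.float64(-29.0), np.float64(168.0)), (np.float64(31.0), np.float64(186.0))]
-30 [(np.float64(-30.0), np.float64(118.0)), (np.float64(30.0), np.float64(136.0))]
-15 [(np.float64(-42.0), np.float64(66.0)), (np.float64(32.0), np.float64(162.0))]
```

```bash
python3 -m jog '{"translation":[[0,0,-2.5],[0,0,-2.5],[0,0,-2.5],[0,0,-2],[0,0,-0.8],[0,0,0]],"dr":[[0,0,0],[0,0,0],[0,0,0],[0,0,0],[0,0,0],[0,0,0]]}'
python3 -c "
from h import *
state(); need([0,-100,55])
p=cams.get_image('top');im=cv2.resize(p['pixels'][175:225,225:305],None,fx=8,fy=8,interpolation=cv2.INTER_CUBIC)
q=cams.get_image('scene'); im2=cv2.resize(q['pixels'][150:220,190:270],(640,400),interpolation=cv2.INTER_CUBIC)[:, :]
cv2.imwrite('pics/t5.png',cv2.resize(np.vstack([im,cv2.resize(im2,(640,400))]),(480,600)))"
```

```text
time_s: 10.58
eef_pos: [498.1, 44.9, 68.1]
tcp_rot: [0.421, 0.337, 0.823, -0.178]
wrist_force: [0.5, -0.1, -2.2]
gripper_width: 0.563
grasp_force: 19.7
J [-1.05  0.63  0.26  2.37  1.36  0.82 -1.34] tilt 54.4 body az from chassis +y 49.2 tool y [ 0.705  0.709 -0.009]
at [498.1  44.9  68.1] chassis [  4.4 -98.9  68.1] goal [493.6  44.1  55. ] cm [-0.45 -0.08 -1.31] dr  F [ 0.5 -0.1 -2.2] t 10.57 w 0.563 g 19.7
```

View pics/t5.png

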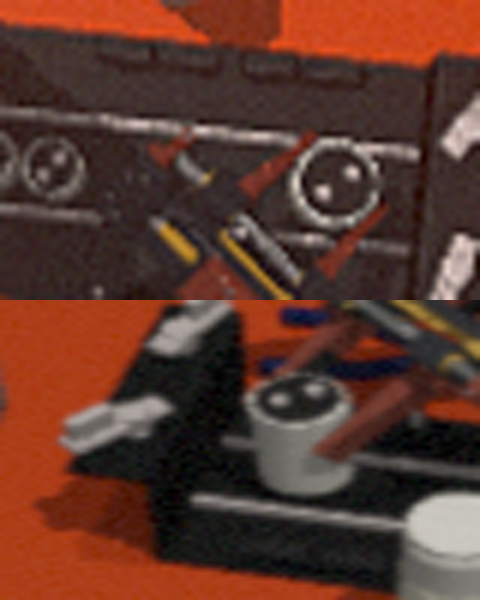

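The can hangs upright about 17 mm above the plate. Its face at (337,181) sits about 3 mm off the rail midline towards +x after parallax, so I shift it −x and set it down.

```bash
python3 -m jog '{"translation":[[-0.25,0,-0.4],[0,0,-0.5],[0,0,-0.3],[0,0,-0.2],[0,0,0]],"dr":[[0,0,0],[0,0,0],[0,0,0],[0,0,0],[0,0,0]]}'
python3 -c "
from h import *
need([0,-100,55])"
```

```text
time_s: 11.3
eef_pos: [495.1, 45.3, 53.5]
tcp_rot: [0.421, 0.336, 0.823, -0.178]
wrist_force: [-0.7, 0.2, -0.9]
gripper_width: 0.556
grasp_force: 19.7
at [495.1  45.3  53.5] chassis [  1.4 -98.7  53.5] goal [493.6  44.1  55. ] cm [-0.15 -0.12  0.15] dr  F [-0.7  0.2 -0.9] t 11.3 w 0.556 g 19.7
```

```bash
python3 -m jog '{"translation":[[0,0,-0.15],[0,0,-0.1],[0,0,0]],"dr":[[0,0,0],[0,0,0],[0,0,0]]}' - 8; python3 -m jog '{"translation":[[0,0,-0.1],[0,0,-0.1],[0,0,0]],"dr":[[0,0,0],[0,0,0],[0,0,0]]}'
```

```text
time_s: 11.68
eef_pos: [495.2, 45.3, 51.2]
tcp_rot: [0.422, 0.336, 0.823, -0.178]
wrist_force: [-0.1, 0.0, -2.0]
gripper_width: 0.561
grasp_force: 7.9
time_s: 12.05
eef_pos: [495.2, 45.3, 49.1]
tcp_rot: [0.421, 0.336, 0.823, -0.178]
wrist_force: [0.2, -0.9, -1.6]
gripper_width: 0.56
grasp_force: 7.9
```

```bash
python3 -m jog '{"translation":[[0,0,-0.15],[0,0,-0.15],[0,0,0]],"dr":[[0,0,0],[0,0,0],[0,0,0]]}'; python3 -m jog '{"translation":[[0,0,-0.15],[0,0,-0.15],[0,0,0]],"dr":[[0,0,0],[0,0,0],[0,0,0]]}'; python3 -m jog '{"translation":[[0,0,-0.15],[0,0,0]],"dr":[[0,0,0],[0,0,0]]}'
```

```text
time_s: 12.42
eef_pos: [496.1, 46.1, 47.2]
tcp_rot: [0.423, 0.336, 0.823, -0.177]
wrist_force: [-1.4, 4.5, 8.2]
gripper_width: 0.558
grasp_force: 8.0
time_s: 12.8
eef_pos: [496.2, 46.0, 44.3]
tcp_rot: [0.423, 0.336, 0.823, -0.177]
wrist_force: [-2.4, 5.1, 8.7]
gripper_width: 0.557
grasp_force: 8.0
time_s: 13.05
eef_pos: [496.2, 46.1, 42.9]
tcp_rot: [0.423, 0.336, 0.823, -0.177]
wrist_force: [-2.0, 5.3, 9.7]
gripper_width: 0.557
grasp_force: 8.0
```

Contact came at z ≈ 47, as expected for the plate. I release, then go straight up.

```bash
python3 -m jog '{"translation":[[0,0,0.2],[0,0,0],[0,0,0],[0,0,0],[0,0,0]],"dr":[[0,0,0],[0,0,0],[0,0,0],[0,0,0],[0,0,0]]}' -1
python3 -m jog '{"translation":[[0,0,1],[0,0,3],[0,0,5],[0,0,5],[0,0,0]],"dr":[[0,0,0],[0,0,0],[0,0,0],[0,0,0],[0,0,0]]}'
python3 -c "
from h import *
p=cams.get_image('top');im=cv2.resize(p['pixels'][175:225,225:305],None,fx=6,fy=6,interpolation=cv2.INTER_CUBIC)
q=cams.get_image('scene'); im2=cv2.resize(q['pixels'][150:225,190:310],None,fx=4,fy=4,interpolation=cv2.INTER_CUBIC)
cv2.imwrite('pics/t6.png',np.vstack([im,im2]))
for k in ('cap_fallen','cap_middle','cap_end'):print(k,[(round(d['p'],2),np.round(d['at']).tolist()) for d in cams.mark_of(k,p)][:3],[(round(d['p'],2),np.round(d['at']).tolist()) for d in cams.mark_of(k,q)][:4])
"
```

```text
time_s: 13.68
eef_pos: [495.1, 45.3, 43.6]
tcp_rot: [0.421, 0.336, 0.823, -0.178]
wrist_force: [1.1, -0.1, 0.8]
gripper_width: 0.997
grasp_force: 0.0
time_s: 14.3
eef_pos: [495.8, 45.7, 186.7]
tcp_rot: [0.422, 0.338, 0.823, -0.175]
wrist_force: [-0.6, 0.4, 0.4]
gripper_width: 1.005
grasp_force: 0.0
cap_fallen [(0.8, [157.0, 194.0]), (0.52, [207.0, 281.0])] [(0.9, [194.0, 242.0]), (0.68, [159.0, 300.0]), (0.57, [252.0, 340.0])]
cap_middle [(0.66, [206.0, 229.0])] [(0.71, [202.0, 296.0])]
cap_end [(0.63, [202.0, 225.0]), (0.21, [204.0, 253.0])] [(0.74, [204.0, 308.0])]
```

View pics/t6.png

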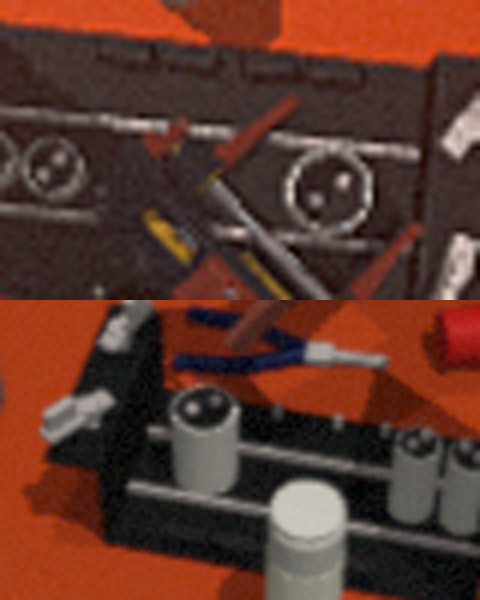

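The can stands upright in the lane: in the top half its face is at (330,190), between the rails at rows 147 and 241, and in the scene half it is at (205,440). The slim caps still stand at (412,475) and (462,490). Now the lid.

```bash
python3 -c "
from h import *
state(); need([-170,-60,330],tool(0)); need([-170,225,330],tool(0)); need([0,228,303],tool(0)); print(handle(1.6))"
```

```text
J [-1.08  0.33  0.28  2.35  1.17  0.97 -0.96] tilt 54.5 body az from chassis +y 49.2 tool y [ 0.704  0.711 -0.012]
at [494.9  45.1 182.9] chassis [  1.2 -98.9 182.9] goal [327.2  97.1 330. ] cm [-16.77   5.2   14.71] dr [ 0.922  0.332 -0.805] F [0.5 0.3 0.9] t 14.7 w 0.999 g 0.0
at [494.9  45.1 182.9] chassis [  1.2 -98.9 182.9] goal [349.1 381.2 330. ] cm [-14.58  33.61  14.71] dr [ 0.922  0.332 -0.805] F [0.5 0.3 0.9] t 14.7 w 0.999 g 0.0
at [494.9  45.1 182.9] chassis [  1.2 -98.9 182.9] goal [518.8 371.1 303. ] cm [ 2.39 32.6  12.01] dr [ 0.922  0.332 -0.805] F [0.5 0.3 0.9] t 14.7 w 0.999 g 0.0
[0, np.float64(190.54899906682374), np.float64(315.4732840915755)]
```

```bash
python3 -m jog '{"translation":[[0,0,3],[-1,0,3],[-2,0,3],[-3,0.5,3],[-3,1,2.7],[-3,1.5,0],[-3,1.5,0],[-1.5,1,0],[0,0,0]],"dr":[[0.115,0.0415,-0.1],[0.115,0.0415,-0.1],[0.115,0.0415,-0.1],[0.115,0.0415,-0.1],[0.115,0.0415,-0.1],[0.115,0.0415,-0.1],[0.115,0.0415,-0.1],[0.115,0.0415,-0.1],[0,0,0]]}' 1 10
python3 -c "
from h import *
state(); need([-180,225,330],tool(0)); need([0,228,303],tool(0))"
```

```text
time_s: 15.82
eef_pos: [330.2, 99.3, 330.5]
tcp_rot: [0.001, 0.733, 0.68, 0.0]
wrist_force: [0.7, -0.2, -0.1]
gripper_width: 0.02
grasp_force: 0.0
J [-0.91 -0.23  0.39  2.04  0.09  1.32 -0.63] tilt 0.2 body az from chassis +y 62.8 tool y [ 0.997 -0.076  0.002]
at [330.2  99.3 330.5] chassis [-167.2  -57.6  330.5] goal [339.1 382.  330. ] cm [ 0.9  28.27 -0.05] dr [ 0.001  0.002 -0.001] F [ 0.7 -0.2 -0.1] t 15.82 w 0.02 g 0.0
at [330.2  99.3 330.5] chassis [-167.2  -57.6  330.5] goal [518.8 371.1 303. ] cm [18.87 27.19 -2.75] dr [ 0.001  0.002 -0.001] F [ 0.7 -0.2 -0.1] t 15.82 w 0.02 g 0.0
```

```bash
python3 -m jog '{"translation":[[0,5,0.5],[0,6,0.5],[0,6,0],[0.5,6,0],[1,5,0],[4,0,0],[5,0,-1],[5,-0.5,-1.5],[3.8,-0.6,-1.3],[0,0,0]],"dr":[[0,0,0],[0,0,0],[0,0,0],[0,0,0],[0,0,0],[0,0,0],[0,0,0],[0,0,0],[0,0,0],[0,0,0]]}'
python3 -c "
from h import *
state(); need([0,228,303],tool(0))
p=cams.get_image('scene');print([(round(d['p'],2),np.round(d['at']).tolist()) for d in cams.mark_of('lid_handle',p)][:2],proj(p,C2W(Q,handle(1.6))))"
```

```text
time_s: 17.08
eef_pos: [525.0, 367.5, 298.8]
tcp_rot: [0.003, 0.733, 0.68, -0.003]
wrist_force: [-0.8, 0.3, 0.3]
gripper_width: 0.004
grasp_force: 0.0
J [-0.88  0.4   0.28  1.46 -0.1   1.31 -0.68] tilt 0.5 body az from chassis +y 8.2 tool y [ 0.997 -0.075  0.001]
at [525.  367.5 298.8] chassis [  6.4 224.9 298.8] goal [518.8 371.1 303. ] cm [-0.62  0.36  0.42] dr [ 0.008  0.001 -0.002] F [-0.8  0.3  0.3] t 17.07 w 0.004 g 0.0
[(0.86, [129.0, 352.0]), (0.29, [234.0, 265.0])] [[349.69736449 131.59539937]]
```

```bash
python3 -m jog '{"translation":[[-0.2,-1.5,0.2],[-0.1,-1.5,0.3],[-0.1,-1.7,0.3],[-0.1,-1.8,0.2],[-0.2,-2.3,-0.1],[-0.2,-2.3,-0.1],[-0.2,-2.2,-0.5],[-0.2,-2.2,-0.7]],"dr":[[0,0,0],[0,0,0],[0,0,0],[0,0,0],[0,0,0],[0,0,0],[0,0,0],[0,0,0]]}'
python3 -c "
from h import *
need([0,70,295],tool(0))
p=cams.get_image('scene');print([(round(d['p'],2),np.round(d['at']).tolist()) for d in cams.mark_of('lid_handle',p)][:2],[proj(p,C2W(Q,handle(t))).round() for t in(1.6,1.2,1.,.8)])"
```

```text
time_s: 18.18
eef_pos: [510.4, 212.4, 298.5]
tcp_rot: [0.002, 0.733, 0.68, 0.001]
wrist_force: [2.0, 1.5, 0.8]
gripper_width: 0.005
grasp_force: 0.9
at [510.4 212.4 298.5] chassis [  3.8  69.1 298.5] goal [506.7 213.6 295. ] cm [-0.37  0.12 -0.35] dr [ 0.001  0.003 -0.002] F [2.  1.5 0.8] t 18.18 w 0.005 g 0.9
[(0.65, [123.0, 298.0])] [array([[350., 132.]]), array([[313., 125.]]), array([[295., 126.]]), array([[279., 130.]])]
```

```bash
python3 -m jog '{"translation":[[-0.3,-2,-1.2],[-0.3,-2,-1.2],[-0.2,-1.8,-1.4],[-0.2,-1.8,-1.4],[-0.1,-1.5,-1.7],[-0.1,-1.5,-1.8],[0,0,0]],"dr":[[0,0,0],[0,0,0],[0,0,0],[0,0,0],[0,0,0],[0,0,0],[0,0,0]]}'
python3 -c "
from h import *
need([0,-38,212],tool(0))
p=cams.get_image('scene');print([(round(d['p'],2),np.round(d['at']).tolist()) for d in cams.mark_of('lid_handle',p)][:2],[(t,proj(p,C2W(Q,handle(t))).round()) for t in(.8,.6,.4,.2)])"
```

```text
time_s: 19.15
eef_pos: [497.1, 107.0, 210.2]
tcp_rot: [0.001, 0.733, 0.68, -0.001]
wrist_force: [-1.2, 0.4, -0.5]
gripper_width: 0.005
grasp_force: 0.0
at [497.1 107.  210.2] chassis [ -1.4 -37.1 210.2] goal [498.4 105.9 212. ] cm [ 0.13 -0.1   0.18] dr [ 0.003 -0.    -0.001] F [-1.2  0.4 -0.5] t 19.15 w 0.005 g 0.0
[(0.92, [141.0, 257.0])] [(0.8, array([[279., 130.]])), (0.6, array([[265., 136.]])), (0.4, array([[253., 144.]])), (0.2, array([[246., 154.]]))]
```

```bash
python3 -m jog '{"translation":[[0,0.5,3],[0,0,3],[0,-3,1],[-0.3,-3.5,0],[-0.2,0,-2],[0,0,-3],[0,0,0]],"dr":[[0,0,0],[0,0,0],[0,0,0],[0,0,0],[0,0,0],[0,0,0],[0,0,0]]}'
python3 -c "
from h import *
need([0,-107,225],tool(0))"
```

```text
time_s: 20.12
eef_pos: [492.2, 48.5, 230.9]
tcp_rot: [0.001, 0.733, 0.681, -0.001]
wrist_force: [-0.1, 0.7, 0.0]
gripper_width: 0.004
grasp_force: 0.0
at [492.2  48.5 230.9] chassis [ -1.7 -95.7 230.9] goal [493.1  37.1 225. ] cm [ 0.09 -1.14 -0.59] dr [ 0.002 -0.    -0.003] F [-0.1  0.7  0. ] t 20.12 w 0.004 g 0.0
```

```bash
python3 -m jog '{"translation":[[-0.1,-1,0],[0,0,-2],[0,-0.3,-2],[0,-0.4,-2],[-0.1,-0.5,-2],[-0.1,-0.5,-1.5],[0,-0.4,-1],[0,0,0]],"dr":[[0,0,0],[0,0,0],[0,0,0],[0,0,0],[0,0,0],[0,0,0],[0,0,0],[0,0,0]]}'
python3 -c "
from h import *
need([0,-130,97],tool(0))"
```

```text
time_s: 21.12
eef_pos: [490.0, 16.8, 126.5]
tcp_rot: [0.001, 0.733, 0.68, 0.0]
wrist_force: [-0.3, 0.8, -0.6]
gripper_width: 0.006
grasp_force: 0.0
at [490.   16.8 126.5] chassis [  -1.5 -127.4  126.5] goal [491.3  14.2  97. ] cm [ 0.13 -0.27 -2.95] dr [ 0.001  0.002 -0.002] F [-0.3  0.8 -0.6] t 21.12 w 0.006 g 0.0
```

```bash
python3 -m jog '{"translation":[[0,0,-0.8],[0,0,-0.8],[0,0,-0.6]],"dr":[[0,0,0],[0,0,0],[0,0,0]]}'
python3 -m jog '{"translation":[[0,0,-0.4],[0,0,-0.2]],"dr":[[0,0,0],[0,0,0]]}'
python3 -m jog '{"translation":[[0,0,-0.2],[0,0,-0.1],[0,0,0]],"dr":[[0,0,0],[0,0,0],[0,0,0]]}'
python3 -c "
from h import *
for n in('scene','top'):
  p=cams.get_image(n);print([(round(d['p'],2),np.round(d['at'],1).tolist()) for d in cams.mark_of('lid_handle',p)][:2],[(t,proj(p,C2W(Q,handle(t))).round(1).tolist()) for t in(.4,.2,.1,0)])"
```

```text
time_s: 21.5
eef_pos: [490.2, 17.5, 104.2]
tcp_rot: [0.001, 0.733, 0.68, 0.001]
wrist_force: [0.4, -1.3, -0.3]
gripper_width: 0.007
grasp_force: 0.3
time_s: 21.75
eef_pos: [490.0, 17.4, 98.4]
tcp_rot: [0.001, 0.733, 0.68, 0.0]
wrist_force: [0.4, -0.1, 0.0]
gripper_width: 0.006
grasp_force: 0.3
time_s: 22.12
eef_pos: [490.1, 17.3, 96.3]
tcp_rot: [0.001, 0.733, 0.68, 0.001]
wrist_force: [-2.7, -1.6, 9.1]
gripper_width: 0.005
grasp_force: 4.3
[] [(0.4, [[253.4, 144.2]]), (0.2, [[245.5, 153.6]]), (0.1, [[242.8, 158.6]]), (0, [[240.9, 163.7]])]
[(0.57, [205.4, 279.4])] [(0.4, [[269.7, 202.0]]), (0.2, [[276.3, 203.4]]), (0.1, [[278.6, 204.0]]), (0, [[280.1, 204.5]])]
```

```bash
python3 -m jog '{"translation":[[0,0,-0.2],[0,0,-0.2],[0,0,0]],"dr":[[0,0,0],[0,0,0],[0,0,0]]}'
python3 -m jog '{"translation":[[0,0,3],[0,0,4],[-0.3,-4,0],[0,0,0]],"dr":[[0,0,0],[0,0,0],[0,0,0],[0,0,0]]}'
python3 - <<'E'
from h import *
P={n:cams.get_image(n) for n in("scene","top")}
for n,p in P.items():
    print(n,[(k,[(round(d['p'],2),np.round(np.array(d['at'])[::-1],1).tolist()) for d in cams.mark_of(k,p)][:3]) for k in("lid_handle","turnbutton_near_fin","turnbutton_far_fin","turnbutton_near_pivot","turnbutton_far_pivot")])
    print([(t,proj(p,C2W(Q,handle(t))).round(1).tolist()) for t in(.1,.05,0)])
    for s,ts in((-1,(.8,1.,1.2,1.4)),(1,(1.9,2.1,2.3,2.5))): print(s,[(t,proj(p,C2W(Q,fin(s,t)))[0].round(1).tolist()) for t in ts])
need([0,-130,97],tool(0)); state()
E
```

```text
time_s: 22.7
eef_pos: [490.3, 17.4, 95.7]
tcp_rot: [0.0, 0.733, 0.68, 0.002]
wrist_force: [-18.7, -1.1, 53.3]
gripper_width: 0.006
grasp_force: 27.1
time_s: 23.2
eef_pos: [487.1, -25.1, 162.4]
tcp_rot: [0.002, 0.734, 0.679, 0.001]
wrist_force: [-0.4, 0.7, 0.5]
gripper_width: 0.004
grasp_force: 0.0
scene [('lid_handle', [(0.88, [245.6, 161.1])]), ('turnbutton_near_fin', [(0.45, [222.1, 149.6])]), ('turnbutton_far_fin', [(0.71, [206.2, 176.3])]), ('turnbutton_near_pivot', [(0.67, [219.5, 155.6])]), ('turnbutton_far_pivot', [(0.48, [211.0, 178.3]), (0.21, [242.0, 193.9])])]
[(0.1, [[242.8, 158.6]]), (0.05, [[241.8, 161.1]]), (0, [[240.9, 163.7]])]
-1 [(0.8, [225.7, 152.7]), (1.0, [224.8, 151.9]), (1.2, [223.6, 151.2]), (1.4, [222.3, 150.7])]
1 [(1.9, [206.2, 180.4]), (2.1, [205.0, 179.7]), (2.3, [204.0, 178.7]), (2.5, [203.3, 177.7])]
top [('lid_handle', [(0.8, [278.4, 208.2])]), ('turnbutton_near_fin', []), ('turnbutton_far_fin', []), ('turnbutton_near_pivot', []), ('turnbutton_far_pivot', [])]
[(0.1, [[278.6, 204.0]]), (0.05, [[279.4, 204.2]]), (0, [[280.1, 204.5]])]
-1 [(0.8, [296.5, 223.5]), (1.0, [297.5, 224.5]), (1.2, [298.7, 225.2]), (1.4, [300.0, 225.7])]
1 [(1.9, [306.5, 188.7]), (2.1, [307.7, 189.4]), (2.3, [308.7, 190.3]), (2.5, [309.5, 191.4])]
at [487.2 -22.4 161.6] chassis [  -1.3 -166.8  161.6] goal [491.3  14.2  97. ] cm [ 0.41  3.66 -6.46] dr [ 0.001  0.002 -0.003] F [-0.9 -0.7  0.7] t 23.8 w 0.006 g 0.0
J [-0.43  0.25  0.44  2.02 -0.14  0.9   0.02] tilt 0.2 body az from chassis +y 70.3 tool y [ 0.997 -0.074  0.003]
```

The lid is hard down: it stopped at z ≈ 96 under 53 N. Next, the near turnbutton.

```bash
python3 -m jog '{"translation":[[-3.4,-0.8,0],[-3.4,-0.8,0],[0,0,-2],[0,0,-2],[0,0,-0.9],[0,0,0]],"dr":[[0,0,0],[0,0,0],[0,0,0],[0,0,0],[0,0,0],[0,0,0]]}'
python3 - <<'E'
from h import *
need([-66.2,-184.1,113],tool(0))
for a,b in zip([2.1,1.7,1.3,.9,.6],[1.7,1.3,.9,.6,.45]):
    f=lambda t:C2W(Q,[-42-28*np.sin(t),-170+28*np.cos(t),113])[0]
    print(b,((f(b)-f(a))/10).round(2))
f=lambda t:C2W(Q,[42+28*np.sin(t),-170+28*np.cos(t),113])[0]; T=[3.1,2.7,2.3,1.9,1.5,1.1,.8,.6]
print("far",T[0],f(T[0]),W2C(f(T[0])))
for a,b in zip(T,T[1:]): print(b,((f(b)-f(a))/10).round(2))
E
```

```text
time_s: 24.55
eef_pos: [418.9, -38.7, 112.4]
tcp_rot: [0.001, 0.733, 0.68, 0.0]
wrist_force: [-0.1, -0.8, -0.3]
gripper_width: 0.005
grasp_force: 0.0
at [418.9 -38.7 112.4] chassis [ -68.1 -188.3  112.4] goal [421.1 -34.7 113. ] cm [0.22 0.41 0.06] dr [ 0.001  0.001 -0.003] F [-0.1 -0.8 -0.3] t 24.55 w 0.005 g 0.0
1.7 [-0.28  1.08  0.  ]
1.3 [0.16 1.1  0.  ]
0.9 [0.58 0.95 0.  ]
0.6 [0.65 0.52 0.  ]
0.45 [0.38 0.18 0.  ]
far 3.1 [529.10728521 -56.90953948 113.        ] [[  43.16425855 -197.97578421  113.        ]]
2.7 [1.1  0.18 0.  ]
2.3 [0.94 0.6  0.  ]
1.9 [0.63 0.91 0.  ]
1.5 [0.23 1.09 0.  ]
1.1 [-0.21  1.09  0.  ]
0.8 [-0.43  0.72  0.  ]
0.6 [-0.4   0.39  0.  ]
```

```bash
python3 -m jog '{"translation":[[0,0.5,0],[-0.1,1,0],[0.15,1.1,0],[0.3,0.5,0],[0.3,0.5,0],[0.3,0.25,0],[0.35,0.25,0],[0,0,0]],"dr":[[0,0,0],[0,0,0],[0,0,0],[0,0,0],[0,0,0],[0,0,0],[0,0,0],[0,0,0]]}'
python3 - <<'E'
from h import *
need([-55,-145,113],tool(0))
for n in("scene","top"):
    p=cams.get_image(n)
    print(n,[(k,[(round(d['p'],2),np.round(np.array(d['at'])[::-1],1).tolist()) for d in cams.mark_of(k,p)][:3]) for k in("turnbutton_near_fin",)],[(t,proj(p,C2W(Q,fin(-1,t)))[0].round(1).tolist()) for t in(0,.2,.5,1.)])
E
```

```text
time_s: 25.55
eef_pos: [432.3, 2.7, 112.6]
tcp_rot: [0.001, 0.733, 0.68, 0.001]
wrist_force: [-1.8, -0.8, -0.5]
gripper_width: 0.007
grasp_force: 0.9
at [432.3   2.7 112.6] chassis [ -57.9 -146.   112.6] goal [435.3   3.5 113. ] cm [0.3  0.08 0.04] dr [ 0.001  0.002 -0.003] F [-1.8 -0.8 -0.5] t 25.55 w 0.007 g 0.9
scene [('turnbutton_near_fin', [(0.51, [228.2, 155.5])])] [(0, [226.5, 156.9]), (0.2, [226.8, 155.8]), (0.5, [226.6, 154.2]), (1.0, [224.8, 151.9])]
top [('turnbutton_near_fin', [])] [(0, [294.9, 218.4]), (0.2, [294.9, 219.7]), (0.5, [295.4, 221.8]), (1.0, [297.5, 224.5])]
```

```bash
python3 -m jog '{"translation":[[0.2,0,0],[0.2,0,0],[0,0,0]],"dr":[[0,0,0],[0,0,0],[0,0,0]]}'; python3 -m jog '{"translation":[[0.2,0,0],[0.2,0,0],[0,0,0]],"dr":[[0,0,0],[0,0,0],[0,0,0]]}'
```

```text
time_s: 26.12
eef_pos: [432.7, 2.7, 112.2]
tcp_rot: [-0.001, 0.733, 0.68, -0.002]
wrist_force: [-13.0, 1.5, 10.1]
gripper_width: 0.003
grasp_force: 6.7
time_s: 26.5
eef_pos: [432.9, 3.0, 111.6]
tcp_rot: [-0.004, 0.733, 0.68, -0.004]
wrist_force: [-23.7, 2.5, 20.9]
gripper_width: 0.011
grasp_force: 12.3
```

The near button is at its stop. On to the far one.

```bash
python3 -m jog '{"translation":[[-1.2,0,0],[0,0,3],[0,0,2],[3.5,-2.1,0],[3.7,-2.1,0],[3.6,-1.9,0],[0,0,0]],"dr":[[0,0,0],[0,0,0],[0,0,0],[0,0,0],[0,0,0],[0,0,0],[0,0,0]]}'
python3 - <<'E'
from h import *
need([43,-198,113],tool(0))
for n in("scene","top"):
    p=cams.get_image(n)
    for sn,s,ts in(("near",-1,(0,.2,.5)),("far",1,(1.9,2.1,2.3,2.5))):
      print(n,sn,[(round(d['p'],2),np.round(np.array(d['at'])[::-1],1).tolist()) for d in cams.mark_of(f"turnbutton_{sn}_fin",p)][:3],[(t,proj(p,C2W(Q,fin(s,t)))[0].round(1).tolist()) for t in ts])
E
```

```text
time_s: 27.38
eef_pos: [538.8, -60.5, 162.8]
tcp_rot: [0.003, 0.734, 0.68, 0.001]
wrist_force: [-1.2, -0.6, 0.1]
gripper_width: 0.01
grasp_force: 0.0
at [538.8 -60.5 162.8] chassis [  53.1 -200.8  162.8] goal [528.9 -56.9 113. ] cm [-0.98  0.36 -4.98] dr [ 0.003  0.005 -0.001] F [-1.2 -0.6  0.1] t 27.38 w 0.01 g 0.0
scene near [(0.67, [225.0, 153.9])] [(0, [226.5, 156.9]), (0.2, [226.8, 155.8]), (0.5, [226.6, 154.2])]
scene far [(0.56, [202.6, 178.6]), (0.3, [269.7, 198.6])] [(1.9, [206.2, 180.4]), (2.1, [205.0, 179.7]), (2.3, [204.0, 178.7]), (2.5, [203.3, 177.7])]
top near [(0.41, [291.8, 219.8]), (0.33, [309.4, 191.7])] [(0, [294.9, 218.4]), (0.2, [294.9, 219.7]), (0.5, [295.4, 221.8])]
top far [(0.54, [308.1, 188.1])] [(1.9, [306.5, 188.7]), (2.1, [307.7, 189.4]), (2.3, [308.7, 190.3]), (2.5, [309.5, 191.4])]
```

```bash
python3 -m jog '{"translation":[[-1,0.2,0],[0,0,-2],[0,0,-2],[0,0,-1],[1.1,0.2,0],[0.9,0.6,0],[0.6,0.9,0],[0.25,1.1,0],[-0.2,1.1,0],[-0.4,0.7,0],[-0.4,0.4,0],[0,0,0]],"dr":[[0,0,0],[0,0,0],[0,0,0],[0,0,0],[0,0,0],[0,0,0],[0,0,0],[0,0,0],[0,0,0],[0,0,0],[0,0,0],[0,0,0]]}'
python3 -c "
from h import *
need([57,-146,113],tool(0))"
```

```text
time_s: 29.18
eef_pos: [544.3, -5.6, 112.9]
tcp_rot: [0.001, 0.733, 0.681, 0.001]
wrist_force: [1.1, 0.3, -0.3]
gripper_width: 0.006
grasp_force: 0.1
at [544.3  -5.6 112.9] chassis [  54.4 -145.6  112.9] goal [546.9  -6.2 113. ] cm [ 0.26 -0.06  0.01] dr [-0.     0.003 -0.004] F [ 1.1  0.3 -0.3] t 29.18 w 0.006 g 0.1
```

```bash
python3 -m jog '{"translation":[[-0.2,0,0],[-0.1,0,0],[0,0,0]],"dr":[[0,0,0],[0,0,0],[0,0,0]]}'; python3 -m jog '{"translation":[[-0.2,0,0],[-0.1,0,0],[0,0,0]],"dr":[[0,0,0],[0,0,0],[0,0,0]]}'
python3 -c "
from h import *
need([57,-146,113],tool(0))"
```

```text
time_s: 29.55
eef_pos: [542.4, -6.2, 112.9]
tcp_rot: [0.002, 0.733, 0.68, 0.001]
wrist_force: [4.8, 2.9, -0.4]
gripper_width: 0.008
grasp_force: 2.0
time_s: 29.92
eef_pos: [542.0, -6.3, 113.3]
tcp_rot: [0.004, 0.733, 0.68, 0.003]
wrist_force: [12.3, 3.1, -7.3]
gripper_width: 0.007
grasp_force: 6.0
at [542.   -6.3 113.3] chassis [  52.2 -146.6  113.3] goal [546.9  -6.2 113. ] cm [ 0.49  0.02 -0.03] dr [ 0.001  0.009 -0.003] F [12.3  3.1 -7.3] t 29.93 w 0.007 g 6.0
```

```bash
python3 -m jog '{"translation":[[1.2,0,0],[0,0,3],[0,0,5],[-3,-4,5],[-5,-3,3],[-5,-2,0],[-5,-2,0],[0,0,0],[0,0,0]],"dr":[[0,0,0],[0,0,0],[0,0,0],[0,0,0],[0,0,0],[0,0,0],[0,0,0],[0,0,0],[0,0,0]]}'
python3 - <<'E'
from h import *
obs()
P={n:cams.get_image(n) for n in("scene","top")}
for n,p in P.items():
    for k in("turnbutton_near_fin","turnbutton_far_fin","lid_handle"):
        print(n,k,[(round(d['p'],2),np.round(np.array(d['at'])[::-1],1).tolist()) for d in cams.mark_of(k,p)][:2],(proj(p,C2W(Q,fin(-1 if"near"in k else 1,0))) if "fin" in k else proj(p,C2W(Q,handle(0)))).round(1).tolist())
    for k in("cap_fallen","cap_middle","cap_end","spray_can","jar","pliers"): print(n,k,[(round(d['p'],2),np.round(np.array(d['at'])[::-1],1).tolist()) for d in cams.mark_of(k,p)][:3])
# turnbuttons: bright pixels sampled on the chassis grid at z=108 (rows y from -125 to -200, cols x -90..90)
p=P["top"]; g=p["pixels"].min(axis=2); xs=np.arange(-88,89,5.); ys=np.arange(-122,-200,-5.)
X,Y=np.meshgrid(xs,ys); uv=proj(p,C2W(Q,np.c_[X.ravel(),Y.ravel(),np.full(X.size,110)])).astype(np.float32).reshape(*X.shape,2)
v=cv2.remap(g,uv[...,0],uv[...,1],cv2.INTER_LINEAR)
for y,r in zip(ys,v): print(int(y),"".join("#" if t>110 else "+" if t>75 else "." for t in r))
E
```

```text
time_s: 31.05
eef_pos: [376.8, -110.5, 265.7]
tcp_rot: [0.001, 0.733, 0.68, 0.001]
wrist_force: [0.9, 0.5, -0.3]
gripper_width: 0.006
grasp_force: 0.0
{'time_s': 31.05, 'joint_positions': [-0.413, -0.085, 0.548, 2.077, 0.049, 1.134, 0.038], 'eef_pos': [376.812, -110.504, 265.712], 'tcp_rot': [0.001, 0.733, 0.68, 0.001], 'wrist_force': [0.878, 0.519, -0.309], 'wrist_torque': [-0.083, 0.059, -0.043], 'grasp_force': 0.0, 'gripper_width': 0.006}
scene turnbutton_near_fin [(0.68, [225.6, 156.2])] [[226.5, 156.9]]
scene turnbutton_far_fin [(0.65, [216.1, 175.2])] [[219.0, 176.5]]
scene lid_handle [(0.86, [245.3, 160.5]), (0.25, [211.6, 177.2])] [[240.9, 163.7]]
scene cap_fallen [(0.82, [339.1, 251.6]), (0.54, [301.6, 162.3]), (0.47, [218.1, 151.7])]
scene cap_middle []
scene cap_end [(0.56, [264.4, 236.4])]
scene spray_can [(0.75, [265.0, 235.2])]
scene jar [(0.71, [328.2, 200.6])]
scene pliers [(0.26, [269.9, 196.6])]
top turnbutton_near_fin [(0.55, [292.0, 218.3])] [[294.9, 218.4]]
top turnbutton_far_fin [(0.42, [299.0, 192.5]), (0.28, [262.6, 247.5])] [[296.9, 194.3]]
top lid_handle [] 
[... 215 characters left out ...]
ers [(0.57, [264.2, 246.2])]
-122 ....................................
-127 ........+++..............++.........
-132 ........###.............+##+........
-137 ........###..............+##........
-142 ........###..............##+........
-147 ........###..............###........
-152 ........+##..............###........
-157 ........++#..............##+........
-162 ........###.............+###........
-167 .......+###+............####........
-172 ........###.............####........
-177 ........###.............+###........
-182 ........###.............+###........
-187 .........++..............#++........
-192 ....................................
-197 ....................................
```

Both turnbuttons now point straight in over the lid's edge, the lid is down, and the arm is clear.

```bash
python3 -c "
from rig import bot
print(bot.sign_off())"
```

```text
the job is handed in; nothing more can be done
None
```

I stood the fat capacitor upright in the lane (about y = −93, towards the latch wall), swung the lid fully down, then turned both turnbuttons to their stops over its edge, and handed the job in at about 31 s of the 72 s, verdict not shown; with the lid shut I could not recheck the capacitors at the end.

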